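Feel a clamp gap with a taper gauge

TASK

Take the tapered gauge with the flat paddle handle out of the stand, leaving the round-knobbed straight gauge in it, and lower its blade, upright and square, into the gap between the two upright plates of the clamp until it drags snugly on both plates; the gap is set differently each time, so feel for it and do not wedge the blade in hard. Finish while still holding the gauge, standing snug at that depth, and do not disturb the other things on the table.

Things in the scene. Friction and masses are not known exactly. Their poses are not given: they have to be found in the camera images.
- gauge: the tapered gauge, 60 to 130 g: black paddle handle 18 mm (x) by 36 mm (y) by 45 mm high; below it a steel blade 80 mm long, 24 mm wide (y), its thickness (x) tapering evenly on both faces from 10 mm at the handle to 2 mm at the tip. Origin: centre of the handle's underside; z up the handle, blade along -z. It hangs upright in one of the stand's slots, the handle resting on the stand's top
- gauge_tip (a point): centre of the tip of the tapered gauge's blade, 80 mm below the gauge's origin
- straight_gauge: the other gauge, in the stand's other slot; same origin and axes; straight blade 3 mm thick, 24 mm wide, 70 mm long, round black knob handle up to 36 mm across and 40 mm high. To be left alone
- stand: fixed grey gauge stand, 80 x 186 x 95 mm, an open frame; origin: centre of its underside. Its top plate (upper face 95 mm up) has two slots 13 mm (x) by 29 mm (y), 40 mm either side of the middle along y. The two gauges hang in them, their axes parallel to the stand's, and may have changed places
- clamp: fixed base of the clamp, dark steel plate 90 mm (x) by 170 mm (y) by 14 mm with a few raised guide blocks; origin: centre of its underside. To enter the gap the gauge's x axis must lie along the clamp's y axis (either way round)
- carriage: grey carriage on the clamp base, carrying two upright aluminium plates. It slides freely along the clamp's y (about 0.5 N of friction), at most 12 mm either way, so it centres itself on a blade. Each plate is 60 mm wide (x), 10 mm thick, its top 105 mm above the table; they face each other along y, 4 to 7.4 mm apart; the gap is open at the top and free down to 28 mm above the table
- plate_a: the upright plate on the -y side of the gap; origin on its inner face at table height. Both plates are sprung and yield outward 1 mm for every 24 N: once the blade touches both, each further 10 mm of depth adds about 12 N of pressure on each plate, and the upward drag felt by the hand is roughly equal to that pressure. Snug is a drag of some 3 to 9 N
- plate_b: the upright plate on the +y side of the gap, sprung in the same way; origin on its inner face at table height
- lip_a (a point): on plate_a: the middle (along x) of the inner face of its upper edge, where the gap is narrowest, 100 mm above the table, 5 mm below the plate's top; axes parallel to the clamp's, the gap on its +y side. Both plates' upper edges are fully rounded (radius 5 mm), which leads the blade in
- lip_b (a point): the same point of plate_b, 100 mm above the table, at +y from lip_a by the width of the gap
- reel: bystander: reel of solder, 57 mm across, 32 mm high, origin under its centre
- connector: bystander: small white connector, 9 x 22 x 11 mm, origin under its centre
- brush: bystander: wooden-handled brush, 12 x 125 x 21 mm, lying, origin under its centre
- lidded_pot: bystander: white pot with a clear domed lid, 80 mm across, 61 mm high, origin under its centre
There are look-alikes about, which are no part of the job. What is shaped like the gauge but green, orange or purple is not meant.

How it is judged:
By the outcome, as a careful person would: the job done as asked, in the order asked, and still so for the second after the job is handed in, while the arm keeps its last pose, push and grip.
It also fails if it takes over 56 s, if anything falls off the work surface, if the arm or the gripper's body presses on something with over 40 N, if the wrist force passes 120 N, or if a joint passes its speed limit or range.

ROBOT

A 7-joint arm with a two-finger parallel gripper is mounted at the origin on a cart in front of the work surface, level with it; the furniture and walls round the work are solid. World frame = base frame: x ahead of the robot, y to its left, z up, the work surface at z = 0. Lengths are in m, angles in rad, forces in N, time in s.
With the tool pointing down it reaches from about 0.4 to 0.875 m from the base axis. Payload 19.3 kg.
Tool frame: the origin (TCP) lies at the very end of the fingers, on their centre line; the grasp point (between the pads) lies 19 mm behind it; z points along the fingers, y is the line along which they close (so a half turn about z gives the same grasp; the last joint's range is limited). The gripper opens to 85 mm and grips with 20 to 120 N. Pads are 22 mm wide; open, the fingers measure 114 mm over their backs; the gripper's body (76 mm by 85 mm) begins 54 mm behind the grasp point. The pads swing forward as they close: fully open they stand 13 mm farther back than shut.
Start: joints at [1.246, 0.521, -0.036, 1.599, 0.021, 1.021, -0.113], TCP at [0.158, -0.605, 0.231] pointing down, gripper open.
Joint ranges: [-2.91, 2.91], [-0.3, 2.13], [-1.5, 1.42], [0.17, 2.43], [-1.26, 4.41], [0.16, 1.93], [-2.52, 2.52]. Speed limits (rad/s): [1.89, 1.89, 2.39, 2.39, 3.01, 3.01, 3.01].

INTERFACE

Orientations are given as [roll, pitch, yaw] about the fixed x, y, z axes, in that order (R = Rz(yaw) Ry(pitch) Rx(roll)).
In Python, from workcell import bot gives the robot as it stands.
- The arm moves only by the tool carry_out, never from a script. Its argument "rows" is a list that holds one entry, the list of rows, each a list of 4 numbers: the shift along the tool's x, y, z in m, then the turn about the tool's z in degrees. In form: [[[x, y, z, twist], ...]]. A call has 1 to 12 rows; each row is the pose to reach, as a shift and turn from the pose commanded when the call began, along the tool's axes at that moment; what a row does not reach only later rows make up. A row lasts 1/12 s, in which the tool goes at most 41.7 mm and 7.16 degrees, less where a joint would pass 70% of its speed; a pose out of reach is approached as far as the arm can. A call with a gripper value outside its range is refused whole. "grip" is the finger opening in m, from 0 to 0.0854, set as the call begins (left out, the last holds). The fingers move at their own pace and stop on an object; "grip_force" is the grip in N (left out, the last holds). Time passes only in rows, so rows that repeat a pose let the fingers close. It gives the time, the measured TCP pose, the force, the opening and the grip force at its end, in the units of the state.
- bot.observe(): the state, without advancing time (a new reading comes with each control period).
- bot.grab_frame(name): name is "scene" or "top" or "wrist"; returns a dict with "pixels" (480x640x3 uint8, red, green, blue), "K" (3x3 intrinsics, pixels), "k1" (the pictures are not rectified: a ray, as slopes to the right and down, at radius r is drawn at 1 + k1 r^2 times it, then the intrinsics apply), "pose" (4x4, takes a point from camera to world coordinates). Camera axes: x right, y down, z forward; pixel columns grow to the right and rows downward; lengths in m; the calibration is good to about 2 mm. A picture is of the moment at which its call begins. There is no depth.
- bot.job_done(): hands the job in; it is judged then, once.
Trained networks look in a picture, given as the dict that the camera call returned (one of the last four; its "shot" number tells which), for a name from the list of things; names that differ only in an ending like _2 or _b are one class to them, and where a whole thing is asked for, a point or a joint stands for the part that bears it (a point fixed in the world has none). Each returns a list of dicts, best first, with "conf" (0 to 1); they miss things now and then, are a little off and sometimes report something else, mostly with a low value. They report only what shows in the picture. A call takes as long as a camera call. They do not tell look-alikes from the thing itself.
- bot.look_for(picture, label): "position" ([column, row] in pixels, amid what is visible of it).
- bot.regions_of(picture, label): "region" (480x640 bool, what is visible of it) and "position" ([column, row] in pixels, amid what is visible of it).
- bot.spot_point(picture, label): "position" ([column, row] in pixels: a listed point, or the origin of a listed thing).
The state is a dict: "clock": time; "qpos": joint angles; "qd": joint speeds; "joint_efforts": joint torques, N m; "position": TCP position; "tool_rot": TCP orientation; "force": force on the tool from outside, world axes, zero at the start; "moment": the same for the moment, N m; "grip_width": finger opening in m; "finger_force": force on a finger pad.
Only numpy, scipy, OpenCV 4.12 (cv2) and the standard library are available. Lean on these libraries where they do the work, as an engineer would, in place of code of your own. Each camera call takes 0.05 s, during which the arm holds its last target. There are 200 camera calls.

## Working session

There is one attempt and no reset: what is moved stays moved. The work goes in short steps, Python scripts to look and compute and a tool call to move; the robot and the scene stay as the last step left them, time stands still between calls to the robot, and variables do not carry over. Pictures are saved under pics/ and viewed, at most 10 in all, crops included, and the job is handed in when it is done.

Besides the shell and the picture viewer there is one more tool, called after ">>>" in YAML: its name, and indented under it one key for each argument. carry_out: Moves the arm, as the interface text tells. Its arguments: {"type":"object","properties":{"rows":{"type":"array","items":{"type":"array","items":{"type":"array","items":{"type":"number"}}}},"grip":{"type":"number"},"grip_force":{"type":"number"}},"required":["rows"]}

```bash
mkdir -p pics
cat > h.py <<'E'
import numpy as np, cv2
from scipy.optimize import least_squares
from workcell import bot
def ray(p,uv):
    K=np.array(p["K"]);d=np.array([(uv[0]-K[0,2])/K[0,0],(uv[1]-K[1,2])/K[1,1]])
    s=d.copy()
    for _ in range(20): s=d/(1+p["k1"]*(s@s))
    T=np.array(p["pose"]);v=T[:3,:3]@np.array([s[0],s[1],1.]);return T[:3,3],v/np.linalg.norm(v)
def atz(p,uv,z):
    o,v=ray(p,uv);return o+v*(z-o[2])/v[2]
def proj(p,X):
    T=np.array(p["pose"]);c=T[:3,:3].T@(np.asarray(X)-T[:3,3]);s=c[:2]/c[2];s=s*(1+p["k1"]*(s@s));K=np.array(p["K"])
    return np.array([K[0,0]*s[0]+K[0,2],K[1,1]*s[1]+K[1,2]])
def tri(obs):
    A=np.zeros((3,3));b=np.zeros(3)
    for p,uv in obs:
        o,v=ray(p,uv);M=np.eye(3)-np.outer(v,v);A+=M;b+=M@o
    return np.linalg.solve(A,b)
def save(p,n): cv2.imwrite("pics/"+n,p["pixels"][:,:,::-1])
E
python3 - <<'E'
from h import *
np.set_printoptions(precision=4,suppress=True)
s=bot.observe();print({k:s[k] for k in("clock","position","tool_rot","force","grip_width")})
for n in("scene","top"):
    p=bot.grab_frame(n);save(p,n+".png");T=np.array(p["pose"]);print(n,T[:3,3],T[:3,2],p["K"][0][0])
    for l in("gauge","straight_gauge","stand","clamp","carriage","plate_a","lip_a","lip_b","gauge_tip"):
        for d in bot.spot_point(p,l)[:3]: print(l,np.round(d["position"],1),round(d["conf"],2))
E
```

```text
{'clock': 0.0, 'position': array([ 0.1574, -0.6045,  0.2307]), 'tool_rot': array([-3.1405,  0.0001,  0.2548]), 'force': array([-0.1424,  0.4951,  0.1941]), 'grip_width': 0.0853818298750013}
scene [-0.1248  0.495   1.0843] [ 0.5044 -0.3699 -0.7802] 510.21521381924146
gauge [286.6 339.5] 0.94
gauge [223.2 299.9] 0.89
gauge [391.  273.9] 0.68
straight_gauge [247.3 310.4] 0.55
straight_gauge [259.3 281.3] 0.47
stand [246.8 310.8] 0.59
clamp [363.2 221. ] 0.88
carriage [368.6 221.1] 0.62
carriage [339.8 296.9] 0.6
plate_a [366.6 219.6] 0.75
plate_a [365.3 219.2] 0.46
lip_a [371.1 196.9] 0.7
lip_a [371.6 192.5] 0.48
lip_b [371.1 196.9] 0.7
lip_b [371.6 192.5] 0.48
gauge_tip [358.8 279.1] 0.83
gauge_tip [212.1 371.9] 0.68
gauge_tip [233.7 317. ] 0.66
top [0.2939 0.0233 1.6903] [ 0.1493 -0.0008 -0.9888] 516.934660761422
gauge [253.  290.4] 0.84
gauge [226.7 246.2] 0.58
gauge [352.  289.4] 0.56
straight_gauge [248.4 248.2] 0.63
stand [242.5 254.2] 0.55
clamp [371.2 234.9] 0.97
carriage [370.3 234.4] 0.71
plate_a [372.  235.3] 0.54
plate_a [372.1 233.2] 0.48
lip_a [372.6 229.7] 0.51
lip_a [373.6 227.7] 0.45
lip_b [372.6 229.7] 0.51
lip_b [373.6 227.7] 0.45
gauge_tip [245.1 311.4] 0.72
gauge_tip [196.  280.3] 0.68
gauge_tip [330.5 278.7] 0.6
```

Run:
```python
import cv2
a=cv2.imread('pics/scene.png');b=cv2.imread('pics/top.png')
cv2.imwrite('pics/scene2.png',cv2.resize(a[150:400,170:470],None,fx=2.4,fy=2.4,interpolation=2))
cv2.imwrite('pics/top2.png',cv2.resize(b[190:340,180:400],None,fx=3.6,fy=3.6,interpolation=2)[:, :792])
```

```text
(no output)
```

View pics/scene2.png

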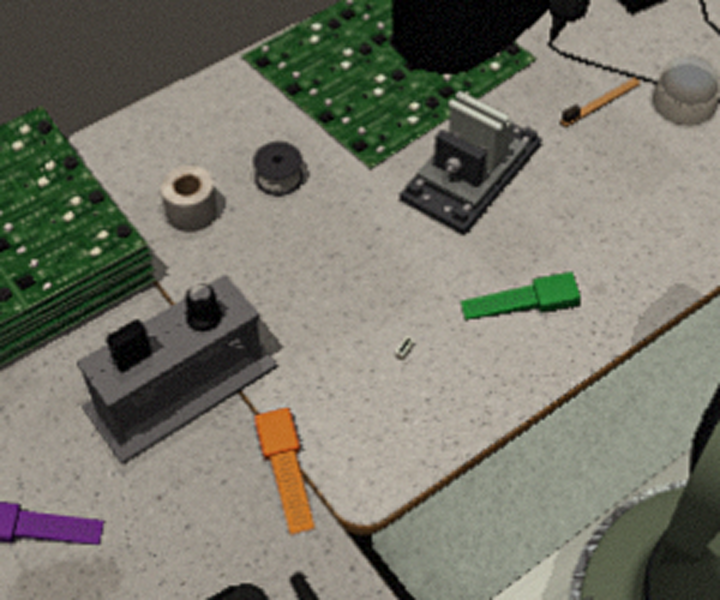

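View pics/top2.png

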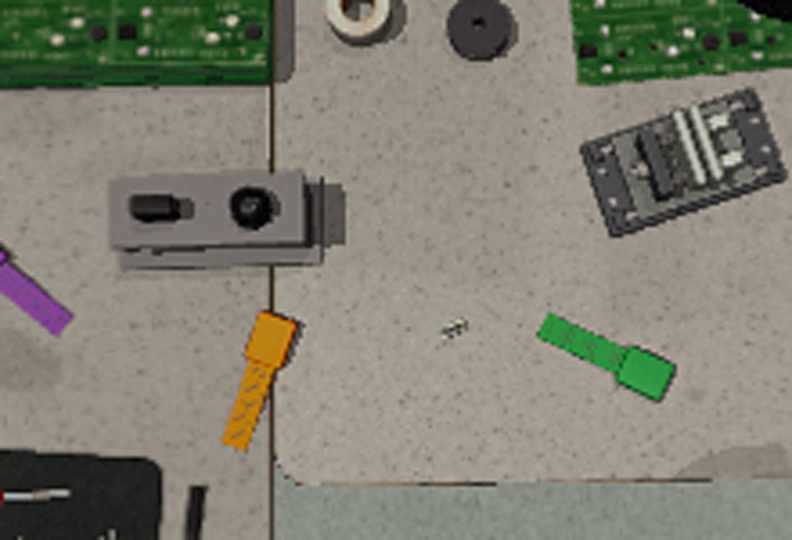

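The scene crop shows the stand with the black paddle gauge at crop (128,345) and the round knob at (203,305). The clamp is at (468,160), with its two pale plates at (480,125). In the top crop the paddle is at (155,208), the knob at (250,207) and the clamp at (685,160), turned by about 20°. The green, orange and purple decoys are lying flat.

View pics/scene.png

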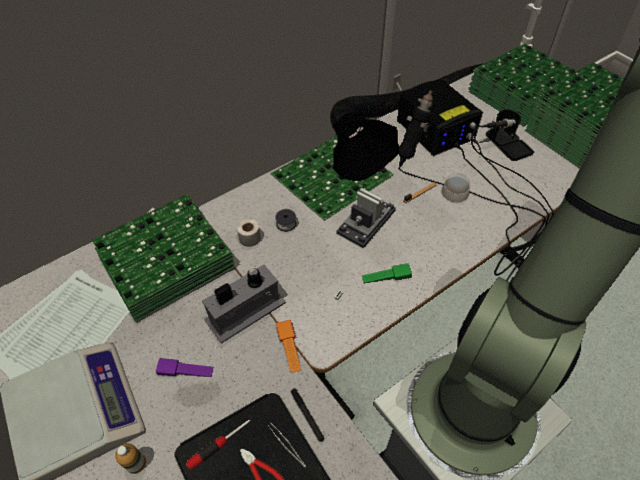

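Run:
```python
from h import *
np.set_printoptions(precision=4,suppress=True)
P={n:bot.grab_frame(n) for n in("scene","top")}
paddle={"top":(223,247.8),"scene":(223.5,293.5)};knob={"top":(249.5,247.3),"scene":(254.5,277)}
def near(n,l,c,r=45):
    return [(d["position"],d["conf"],d["region"]) for d in bot.regions_of(P[n],l) if np.hypot(*(np.array(d["position"])-c))<r]
for n in P:
    for l,c in(("gauge",paddle[n]),("straight_gauge",knob[n])):
        for q,cf,rg in near(n,l,c,15): print(n,l,np.round(q,1),round(cf,2),rg.sum(),"at z.1175",atz(P[n],q,.1175), "z.14",atz(P[n],q,.14))
cl={"top":(371,234.5),"scene":(365,218)}
for l,c in(("stand",{"top":(239,250),"scene":(245,300)}),("clamp",cl),("carriage",cl),("plate_a",cl)):
  for n in P:
    for q,cf,rg in near(n,l,c[n])[:2]:
        cs=cv2.findContours(rg.astype(np.uint8),0,1)[0];k=max(cs,key=cv2.contourArea)
        print(l,n,np.round(q,1),round(cf,2),rg.sum());
        if n=="top":
            h={"stand":.095,"clamp":.014,"carriage":.06,"plate_a":.105}[l]
            w=np.array([atz(P[n],u[0],h)[:2] for u in k]);r=cv2.minAreaRect((w*1000).astype(np.float32));print("  rect mm",np.round(r[0],1),np.round(r[1],1),round(r[2],1))
for a,l in((cl,"lip_a"),(cl,"clamp"),(cl,"plate_a"),(cl,"carriage")):
    o=[(P[n],d["position"]) for n in P for d in bot.spot_point(P[n],l)[:1]]
    print(l,tri(o), [np.round(q[1],1) for q in o])
```

```text
scene gauge [226.8 296.6] 0.67 324 at z.1175 [0.4975 0.308  0.1175] z.14 [0.483  0.3124 0.14  ]
scene straight_gauge [255.8 281.4] 0.54 176 at z.1175 [0.494  0.234  0.1175] z.14 [0.4796 0.2401 0.14  ]
top gauge [219.7 243.7] 0.56 96 at z.1175 [0.5207 0.3175 0.1175] z.14 [0.5174 0.3133 0.14  ]
top straight_gauge [250.6 248.3] 0.42 86 at z.1175 [0.5047 0.2219 0.1175] z.14 [0.5017 0.2191 0.14  ]
stand scene [242.1 306.4] 0.61 3069
stand top [238.3 254.2] 0.82 1292
  rect mm [499.9 259.4] [ 79.8 185.1] 0.9
clamp scene [365.3 218.5] 0.82 1829
clamp scene [370.6 195.2] 0.38 175
clamp top [370.9 234.2] 0.64 1456
  rect mm [ 558.1 -155.5] [ 93.4 173.6] 17.4
clamp top [370.1 232.7] 0.23 136
  rect mm [ 568.6 -158. ] [74.6 21. ] 16.4
carriage scene [367.  211.1] 0.6 1261
carriage top [367.5 230.5] 0.62 849
  rect mm [ 554.3 -149.9] [ 83.5 112.9] 17.4
plate_a scene [370.4 201.4] 0.59 351
plate_a scene [371.4 194. ] 0.47 96
plate_a top [373.5 229.1] 0.63 125
  rect mm [ 553.8 -148.6] [70.5 18.9] 16.4
lip_a [ 0.5527 -0.1528  0.118 ] [array([369.7, 193.4]), array([372.3, 231. ])]
clamp [ 0.5639 -0.1626 -0.0078] [array([365.1, 220.3]), array([372.1, 234.8])]
plate_a [ 0.4873 -0.1827  0.1794] [array([420.1, 192.9]), array([373.7, 233.4])]
carriage [ 0.5593 -0.1627  0.0026] [array([369.4, 219.3]), array([370.7, 233.9])]
```

>>> carry_out:
  rows:
    - [[0.0, 0.0, -0.04, 0], [0.03, -0.02, -0.07, 0], [0.44, -0.334, -0.1, 0], [0.44, -0.334, -0.1, 0], [0.44, -0.334, -0.1, 0], [0.44, -0.334, -0.1, 0], [0.44, -0.334, -0.1, 0], [0.44, -0.334, -0.1, 0], [0.44, -0.334, -0.1, 0], [0.44, -0.334, -0.1, 0], [0.44, -0.334, -0.1, 0], [0.44, -0.334, -0.1, 0]]

```text
clock: 3.1
position: [0.4356, -0.2514, 0.325]
tool_rot: [3.141, -0.0, 0.255]
force: [0.8, -1.9, 0.3]
grip_width: 0.0852
finger_force: 0.0
```

>>> carry_out:
  rows:
    - [[0.04, -0.03, 0, 2], [0.083, -0.061, 0, 3], [0.083, -0.061, 0, 3], [0.083, -0.061, 0, 3]]

```text
clock: 3.43
position: [0.5022, -0.1687, 0.3245]
tool_rot: [-3.14, -0.001, 0.208]
force: [0.1, 0.1, -0.9]
grip_width: 0.0855
finger_force: 0.0
```

Run:
```python
from h import *
np.set_printoptions(precision=4,suppress=True)
s=bot.observe();print(s["clock"],s["position"],s["tool_rot"],s["qpos"])
p=bot.grab_frame("wrist");save(p,"w1.png");T=np.array(p["pose"]);print(T[:3,3],T[:3,2],p["K"][0])
for X in([.558,-.155,.1],s["position"]):print(proj(p,X))
for l in("lip_a","plate_a","carriage","clamp"):
    for d in bot.spot_point(p,l)[:2]: print(l,np.round(d["position"],1),round(d["conf"],2))
```

```text
3.4333 [ 0.5022 -0.1687  0.3245] [-3.1401 -0.0012  0.2085] [ 0.4443  0.2893 -0.2937  1.7173  0.0887  1.1476 -1.2367]
[ 0.5739 -0.1535  0.4661] [-0.2795 -0.0583 -0.9584] [337.4513   0.     314.7025]
[313.2841 155.9646]
[314.841  304.6955]
lip_a [312.9 155.3] 0.92
lip_a [317.6 153.8] 0.65
plate_a [316.4 154.4] 0.81
plate_a [313.1 153.8] 0.62
carriage [315.6 153.7] 0.89
clamp [314.3 152.8] 0.98
```

View pics/w1.png

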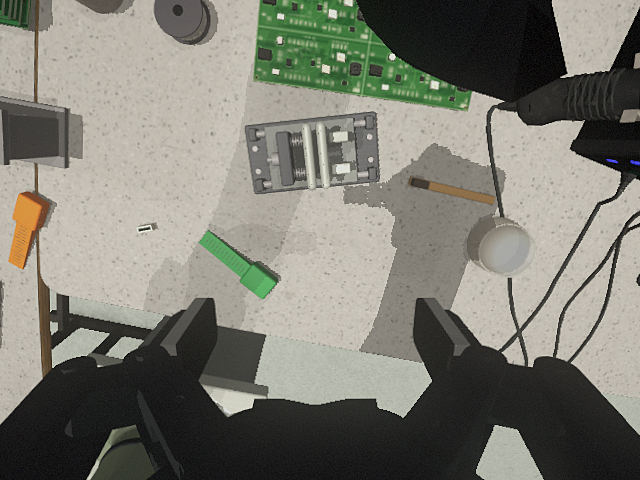

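The wrist view shows the clamp centred at about (313,153). Its two light plates are at columns 308 and 321, rows 125–188, with the gap between them at about column 314.

```bash
cat > gap.py <<'E'
from h import *
np.set_printoptions(precision=4,suppress=True)
p=bot.grab_frame("wrist");g=p["pixels"].astype(float).mean(2)
c0=proj(p,[.5575,-.155,.105]);print("c0",c0)
# sample brightness profiles in the plate-top plane, find yaw by maximal contrast
from scipy.ndimage import map_coordinates
best=None
a=np.arange(-.022,.0221,.001);b=np.arange(-.03,.0301,.0005)
c=np.array([.5575,-.155])
def prof(th):
    ex=np.array([np.cos(th),np.sin(th)]);ey=np.array([-ex[1],ex[0]])
    uv=np.array([[proj(p,[*(c+ai*ex+bi*ey),.103]) for bi in b] for ai in a])
    return map_coordinates(g,[uv[...,1],uv[...,0]],order=1).mean(0)
for th in np.radians(np.arange(8,27,.5)):
    f=prof(th);m=np.var(f[20:-20])
    if best is None or m>best[0]: best=(m,th,f)
print("yaw",np.degrees(best[1]))
for bi,v in zip(b,best[2]): print(round(bi*1000,1),int(v),end="; ")
E
python3 gap.py
```

```text
c0 [307.5853 152.1818]
yaw 18.0
-30.0 143; -29.5 142; -29.0 142; -28.5 142; -28.0 142; -27.5 143; -27.0 142; -26.5 142; -26.0 143; -25.5 144; -25.0 145; -24.5 145; -24.0 142; -23.5 136; -23.0 129; -22.5 120; -22.0 110; -21.5 107; -21.0 107; -20.5 108; -20.0 107; -19.5 104; -19.0 99; -18.5 92; -18.0 86; -17.5 84; -17.0 84; -16.5 85; -16.0 86; -15.5 90; -15.0 101; -14.5 120; -14.0 141; -13.5 155; -13.0 164; -12.5 171; -12.0 178; -11.5 187; -11.0 197; -10.5 207; -10.0 214; -9.5 217; -9.0 214; -8.5 203; -8.0 188; -7.5 178; -7.0 175; -6.5 171; -6.0 158; -5.5 131; -5.0 95; -4.5 72; -4.0 69; -3.5 72; -3.0 73; -2.5 74; -2.0 75; -1.5 77; -1.0 84; -0.5 94; 0.0 109; 0.5 129; 1.0 146; 1.5 157; 2.0 165; 2.5 172; 3.0 180; 3.5 190; 4.0 200; 4.5 210; 5.0 216; 5.5 216; 6.0 210; 6.5 200; 7.0 188; 7.5 179; 8.0 173; 8.5 166; 9.0 149; 9.5 120; 10.0 95; 10.5 88; 11.0 92; 11.5 92; 12.0 89; 12.5 89; 13.0 92; 13.5 97; 14.0 97; 14.5 90; 15.0 87; 15.5 91; 16.0 97; 16.5 99; 17.0 96; 17.5 92; 18.0 92; 18.5 99; 19.0 103; 19.5 96; 20.0 81; 20.5 71; 21.0 67; 21.5 66; 22.0 65; 22.5 60; 23.0 58; 23.5 63; 24.0 75; 24.5 89; 25.0 99; 25.5 106; 26.0 108; 26.5 108; 27.0 107; 27.5 107; 28.0 108; 28.5 108; 29.0 108; 29.5 109; 30.0 109;
```

>>> carry_out:
  rows:
    - [[0.0906, -0.4305, 0, -79.4], [0.0906, -0.4305, 0, -79.4], [0.0906, -0.4305, 0, -79.4], [0.0906, -0.4305, 0, -79.4], [0.0906, -0.4305, 0, -79.4], [0.0906, -0.4305, 0, -79.4], [0.0906, -0.4305, 0, -79.4], [0.0906, -0.4305, 0, -79.4], [0.0906, -0.4305, 0.02, -79.4], [0.0906, -0.4305, 0.025, -79.4], [0.0906, -0.4305, 0.025, -79.4], [0.0906, -0.4305, 0.025, -79.4]]

```text
clock: 4.73
position: [0.5004, 0.2711, 0.2982]
tool_rot: [-3.139, -0.002, 1.601]
force: [0.2, 0.7, -0.5]
grip_width: 0.0856
finger_force: 0.0
```

>>> carry_out:
  rows:
    - [[0, 0, 0, 0], [0, 0, 0, 0]]

```text
clock: 4.9
position: [0.5023, 0.2654, 0.2996]
tool_rot: [-3.142, 0.001, 1.585]
force: [0.5, -0.6, -0.2]
grip_width: 0.0853
finger_force: 0.0
```

Run:
```python
from h import *
np.set_printoptions(precision=4,suppress=True)
s=bot.observe();print(s["clock"],s["position"],s["tool_rot"],s["qpos"])
p=bot.grab_frame("wrist");save(p,"w2.png")
for X in([.5,.30,.14],[.5,.22,.135]):print(proj(p,X))
for l in("gauge","straight_gauge","stand"):
    for d in bot.regions_of(p,l)[:3]:
        k=max(cv2.findContours(d["region"].astype(np.uint8),0,1)[0],key=cv2.contourArea)
        w=np.array([atz(p,u[0],.095 if l=="stand" else .14)[:2] for u in k]);r=cv2.minAreaRect((w*1000).astype(np.float32))
        print(l,np.round(d["position"],1),round(d["conf"],2),"rect mm",np.round(r[0],1),np.round(r[1],1),round(r[2],1))
```

```text
4.9 [0.5023 0.2654 0.2996] [-3.1416  0.0006  1.5851] [-0.0809  0.4382 -0.7117  1.6425  0.3055  1.1757 -0.8506]
[312.0672 184.7351]
[311.0628 266.9522]
gauge [324.2 172.7] 0.98 rect mm [507.2 310.1] [36.8 18. ] 89.6
gauge [245.2 397.1] 0.78 rect mm [427.9  66.8] [58.2 18. ] 64.8
gauge [217.2 218.3] 0.62 rect mm [406.4 265.6] [27.9 83.9] 70.4
straight_gauge [318.6 247.5] 0.65 rect mm [507.8 240.3] [29.2 36.5] 0.9
stand [317.1 197.9] 0.72 rect mm [506.6 271.3] [ 64.3 171.7] 0.8
stand [317.7 245.4] 0.23 rect mm [509.1 224.4] [34.5 44.3] 0.9
```

View pics/w2.png

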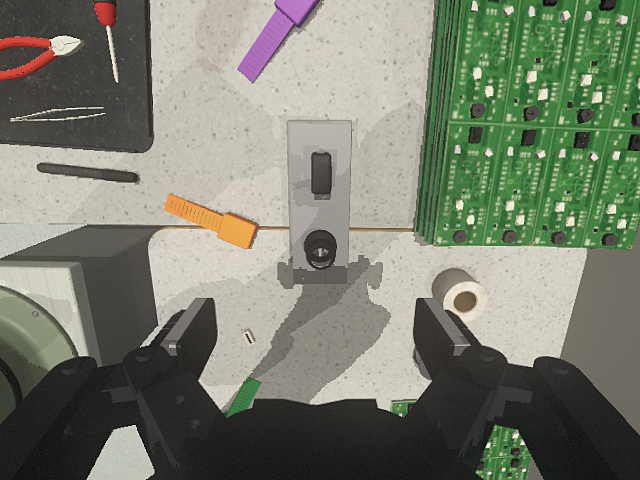

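The wrist view shows the black paddle at (321,173) in the far (+y) slot and the round knob at (320,249). The measured handle is 36.8 x 18 mm, which matches its given size.

>>> carry_out:
  rows:
    - [[0.025, 0.003, 0.03, 0], [0.045, 0.0056, 0.06, 0], [0.045, 0.0056, 0.09, 0], [0.045, 0.0056, 0.11, 0], [0.045, 0.0056, 0.11, 0], [0.045, 0.0056, 0.11, 0]]

```text
clock: 5.6
position: [0.5068, 0.3112, 0.1898]
tool_rot: [-3.141, 0.001, 1.587]
force: [0.3, 0.8, 0.7]
grip_width: 0.0861
finger_force: 0.0
```

```bash
cat > gz.py <<'E'
from h import *
np.set_printoptions(precision=4,suppress=True)
s=bot.observe();print(s["clock"],s["position"],s["tool_rot"],s["force"])
for n in("wrist","top","scene"):
    p=bot.grab_frame(n);save(p,"g_%s.png"%n)
    c=proj(p,[.507,.3105,.14])
    for d in bot.regions_of(p,"gauge"):
        if np.hypot(*(np.array(d["position"])-c))>25: continue
        k=max(cv2.findContours(d["region"].astype(np.uint8),0,1)[0],key=cv2.contourArea)
        w=np.array([atz(p,u[0],.14)[:2] for u in k]);r=cv2.minAreaRect((w*1000).astype(np.float32))
        print(n,np.round(c,1),np.round(d["position"],1),round(d["conf"],2),"rect mm",np.round(r[0],1),np.round(r[1],1),round(r[2],1))
    for l,z in(("stand",.095),):
      for d in bot.spot_point(p,"gauge"):
        if np.hypot(*(np.array(d["position"])-c))<45: print(n,"origin",np.round(d["position"],1),round(d["conf"],2),atz(p,d["position"],.095))
E
python3 gz.py
```

```text
5.6 [0.5068 0.3112 0.1898] [-3.1408  0.0006  1.5872] [0.2537 0.8401 0.6687]
wrist [314.1 266.7] [318.5 254.7] 0.75 rect mm [507.4 315.7] [17.3 44. ] 1.0
wrist origin [318.  244.7] 0.71 [0.5097 0.3104 0.095 ]
scene [222.2 288.7] [224.4 298.1] 0.86 rect mm [492.6 313.2] [35.7 43.6] 76.2
scene origin [223.5 299. ] 0.58 [0.5108 0.313  0.095 ]
```

>>> carry_out:
  rows:
    - [[0, 0.001, 0.03, 0], [0, 0.0012, 0.06, 0], [0, 0.0012, 0.08, 0], [0, 0.0012, 0.0875, 0], [0, 0.0012, 0.0875, 0], [0, 0.0012, 0.0875, 0]]

```text
clock: 6.55
position: [0.5081, 0.3122, 0.1029]
tool_rot: [3.141, -0.001, 1.588]
force: [0.6, -0.4, 1.3]
grip_width: 0.0854
finger_force: 0.0
```

>>> carry_out:
  rows:
    - [[0, 0, 0, 0], [0, 0, 0, 0], [0, 0, 0, 0], [0, 0, 0, 0], [0, 0, 0, 0], [0, 0, 0, 0]]
  grip: 0.03
  grip_force: 20

```text
clock: 7.05
position: [0.508, 0.3118, 0.1023]
tool_rot: [3.141, -0.0, 1.588]
force: [0.2, -0.4, 0.2]
grip_width: 0.03
finger_force: 0.0
```

Run:
```python
from h import *
s=bot.observe();print(s["clock"],s["position"],s["tool_rot"],s["force"],s["grip_width"])
p=bot.grab_frame("wrist");save(p,"w3.png");cv2.imwrite("pics/w3c.png",cv2.resize(p["pixels"][150:400,170:470,::-1],None,fx=2.4,fy=2.4))
```

```text
7.05 [0.50798983 0.31180832 0.10231715] [ 3.14134991e+00 -9.96322418e-05  1.58813171e+00] [ 0.16854341 -0.40259789  0.15291582] 0.03001322337014016
```

View pics/w3c.png

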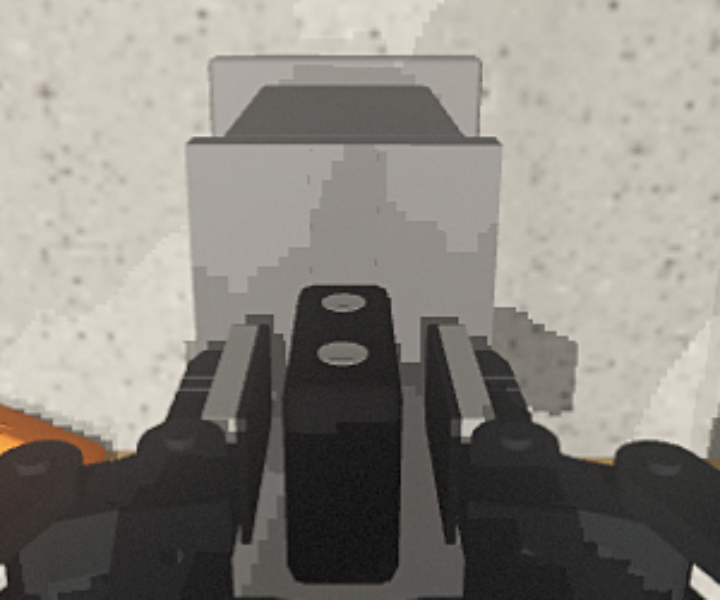

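The close crop shows the paddle (287–400, 290–580) between both pads and about 1 mm nearer the left one. I'll nudge 1 mm that way and close.

>>> carry_out:
  rows:
    - [[0, -0.001, 0, 0], [0, -0.001, 0, 0], [0, -0.001, 0, 0], [0, -0.001, 0, 0], [0, -0.001, 0, 0], [0, -0.001, 0, 0], [0, -0.001, 0, 0]]
  grip: 0.01
  grip_force: 60

```text
clock: 7.68
position: [0.5069, 0.3118, 0.1022]
tool_rot: [-3.142, 0.0, 1.588]
force: [-1.7, -1.3, 5.3]
grip_width: 0.0171
finger_force: 58.7
```

>>> carry_out:
  rows:
    - [[0, 0, -0.01, 0], [0, 0, -0.03, 0], [0, 0, -0.06, 0], [0, 0, -0.09, 0], [0, 0, -0.115, 0], [0, 0, -0.125, 0], [0, 0, -0.125, 0], [0, 0, -0.125, 0]]

```text
clock: 8.35
position: [0.5069, 0.3115, 0.2269]
tool_rot: [3.141, 0.0, 1.588]
force: [0.3, 0.9, -2.1]
grip_width: 0.0175
finger_force: 58.6
```

>>> carry_out:
  rows:
    - [[0, 0, -0.03, 3], [-0.03, 0.003, -0.04, 10], [-0.4696, 0.0433, -0.04, 73], [-0.4696, 0.0433, -0.04, 73], [-0.4696, 0.0433, -0.04, 73], [-0.4696, 0.0433, -0.04, 73], [-0.4696, 0.0433, -0.04, 73], [-0.4696, 0.0433, -0.04, 73], [-0.4696, 0.0433, -0.04, 73], [-0.4696, 0.0433, -0.04, 73], [-0.4696, 0.0433, -0.04, 73], [-0.4696, 0.0433, -0.04, 73]]

```text
clock: 9.35
position: [0.5548, -0.1345, 0.2656]
tool_rot: [-3.141, 0.002, 0.307]
force: [1.1, 0.0, -0.8]
grip_width: 0.0172
finger_force: 58.8
```

>>> carry_out:
  rows:
    - [[-0.0036, 0.0227, 0, 0], [-0.0036, 0.0227, 0.01, 0], [-0.0036, 0.0227, 0.02, 0], [-0.0036, 0.0227, 0.03, 0], [-0.0036, 0.0227, 0.03, 0], [-0.0036, 0.0227, 0.03, 0]]

```text
clock: 9.85
position: [0.5589, -0.1538, 0.2361]
tool_rot: [-3.14, 0.001, 0.316]
force: [0.1, 0.4, -0.2]
grip_width: 0.0176
finger_force: 58.9
```

Run:
```python
from h import *
np.set_printoptions(precision=4,suppress=True)
s=bot.observe();print(s["clock"],s["position"],s["tool_rot"],s["force"],s["grip_width"])
p=bot.grab_frame("wrist");x,y,z=s["position"]
for n,X in(("tip",[x,y,z-.0872]),("gap",[.5582,-.1572,.105])):print(n,proj(p,X))
for l in("gauge_tip","lip_a","lip_b"):
    for d in bot.spot_point(p,l)[:2]: print(l,np.round(d["position"],1),round(d["conf"],2))
cv2.imwrite("pics/w4c.png",cv2.resize(p["pixels"][150:400,170:470,::-1],None,fx=2.4,fy=2.4))
```

```text
9.85 [ 0.5589 -0.1538  0.2361] [-3.1404  0.0015  0.3159] [ 0.1172  0.3706 -0.2188] 0.017608856173996712
tip [314.8159 247.1621]
gap [318.4472 233.0186]
gauge_tip [314.6 246.8] 0.77
gauge_tip [174.9 290.4] 0.61
lip_a [314.8 227.3] 0.97
lip_a [322. 227.] 0.82
lip_b [314.8 227.3] 0.97
lip_b [322. 227.] 0.82
```

View pics/w4c.png

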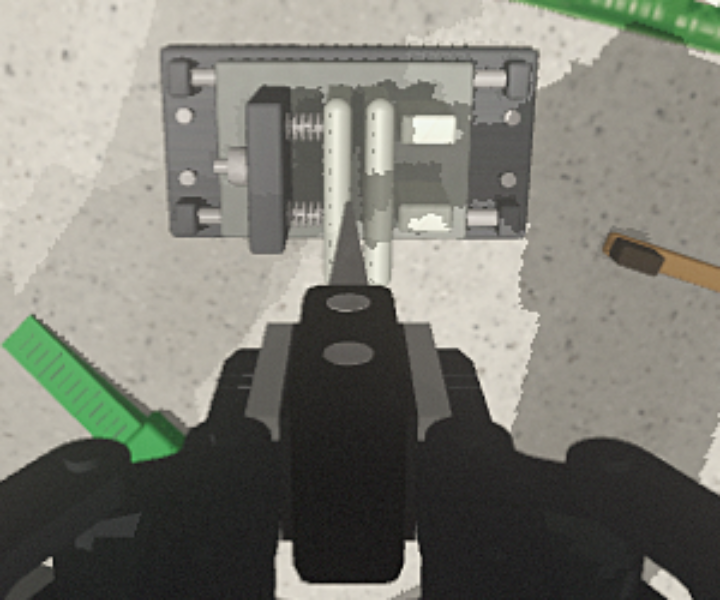

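The crop shows the blade tip at (348,205) and the two plates at columns 338 and 380. The gap is therefore at about column 359, some 4 mm to the right of the tip, and the plates run parallel to the blade's broad face. I'll measure that offset in the lip plane.

```bash
sed -i 's/^a=np.arange(-.022,.0221,.001)/a=np.arange(.004,.0251,.001)/; s/range(8,27,.5)/range(12,24,.25)/; s/^for bi,v.*//' gap.py
cat >> gap.py <<'E'
f=best[2];th=best[1];ex=np.array([np.cos(th),np.sin(th)]);ey=np.array([-ex[1],ex[0]])
lo=(b>-8)&(b<8) if 0 else slice(None)
thr=125;e=[(b[i]+(thr-f[i])/(f[i+1]-f[i])*.0005)*1000 for i in range(len(b)-1) if (f[i]-thr)*(f[i+1]-thr)<0];print("edges",np.round(e,1))
s=bot.observe();d=s["position"][:2]-c;print("tcp in clamp axes mm",d@ex*1000,d@ey*1000,"yaw",np.degrees(s["tool_rot"][2]))
w=atz(p,[170+338/2.4,150+98/2.4],.103)[:2]-c;w2=atz(p,[170+381/2.4,150+98/2.4],.103)[:2]-c;print("far ends",w@ex*1000,w@ey*1000,w2@ex*1000,w2@ey*1000)
E
python3 gap.py
```

```text
c0 [314.2367 233.2319]
yaw 23.75
edges [-20.8 -16.5  -6.8  -1.7   8.4]
tcp in clamp axes mm 1.9450434088366404 -0.6011847215978754 yaw 18.023097034747373
far ends 35.54941580478462 -0.7470932637389882 34.099185810867795 -15.344499901641688
```

```bash
cat > gap2.py <<'E'
from h import *
from scipy.ndimage import map_coordinates
np.set_printoptions(precision=2,suppress=True)
p=bot.grab_frame("wrist");g=p["pixels"].astype(float).mean(2);c=np.array([.5575,-.155])
th=np.radians(18);ex=np.array([np.cos(th),np.sin(th)]);ey=np.array([-ex[1],ex[0]]);b=np.arange(-.022,.0121,.0005)
for a0 in(.008,.013,.018,.023,.028):
    uv=np.array([[proj(p,[*(c+ai*ex+bi*ey),.1]) for bi in b] for ai in a0+np.arange(-.002,.0021,.001)])
    f=map_coordinates(g,[uv[...,1],uv[...,0]],order=1).mean(0)
    print(a0,[round(b[i]*1000+(135-f[i])/(f[i+1]-f[i])*.5,1) for i in range(len(b)-1) if (f[i]-135)*(f[i+1]-135)<0], [round(b[i]*1000,1) for i in range(2,len(b)-2) if f[i]==f[i-2:i+3].max() and f[i]>150])
s=bot.observe();d=s["position"][:2]-c;print("tcp",d@ex*1000,d@ey*1000)
E
python3 gap2.py
```

```text
0.008 [np.float64(-14.2), np.float64(-5.7), np.float64(0.3), np.float64(9.8)] [np.float64(-10.0), np.float64(-6.5), np.float64(5.5)]
0.013 [np.float64(-14.7), np.float64(-5.4), np.float64(0.3), np.float64(9.7)] [np.float64(-9.5), np.float64(5.5)]
0.018 [np.float64(-21.9), np.float64(-14.7), np.float64(-5.4), np.float64(0.3), np.float64(9.6)] [np.float64(-9.0), np.float64(5.5)]
0.023 [np.float64(-18.2), np.float64(-14.7), np.float64(-5.4), np.float64(0.2), np.float64(9.9), np.float64(10.7)] [np.float64(-20.0), np.float64(-9.0), np.float64(6.0)]
0.028 [np.float64(-19.5), np.float64(-14.7), np.float64(-5.4), np.float64(0.1), np.float64(9.6)] [np.float64(-9.5), np.float64(-6.5), np.float64(5.0), np.float64(8.5)]
tcp 1.8886828631342834 -0.5090875654214316
```

>>> carry_out:
  rows:
    - [[0.002, 0.0023, 0.0, 0], [0.002, 0.0023, 0.01, 0], [0.002, 0.0023, 0.02, 0], [0.002, 0.0023, 0.028, 0], [0.002, 0.0023, 0.036, 0], [0.002, 0.0023, 0.044, 0], [0.002, 0.0023, 0.05, 0], [0.002, 0.0023, 0.054, 0], [0.002, 0.0023, 0.054, 0], [0.002, 0.0023, 0.054, 0]]

```text
clock: 10.98
position: [0.562, -0.1566, 0.1831]
tool_rot: [-3.142, 0.0, 0.314]
force: [0.7, 0.5, -0.2]
grip_width: 0.0171
finger_force: 58.9
```

```bash
cat > f.py <<'E'
from h import *
import sys
np.set_printoptions(precision=2,suppress=True)
F=[];M=[];Z=[]
for _ in range(6):
    p=bot.grab_frame("wrist");s=bot.observe();F.append(s["force"]);M.append(s["moment"]);Z.append(s["position"])
print(s["clock"],"F",np.mean(F,0),np.std(F,0),"M",np.mean(M,0),"pos mm",np.mean(Z,0)*1000,s["tool_rot"])
if len(sys.argv)>1:
    cv2.imwrite("pics/%s.png"%sys.argv[1],cv2.resize(p["pixels"][150:400,170:470,::-1],None,fx=2.4,fy=2.4))
E
python3 f.py w5
```

```text
11.2833 F [-0.09  0.14 -0.83] [0.42 0.46 0.48] M [-0.    0.    0.01] pos mm [ 562.07 -156.67  183.46] [ 3.14 -0.    0.31]
```

View pics/w5.png

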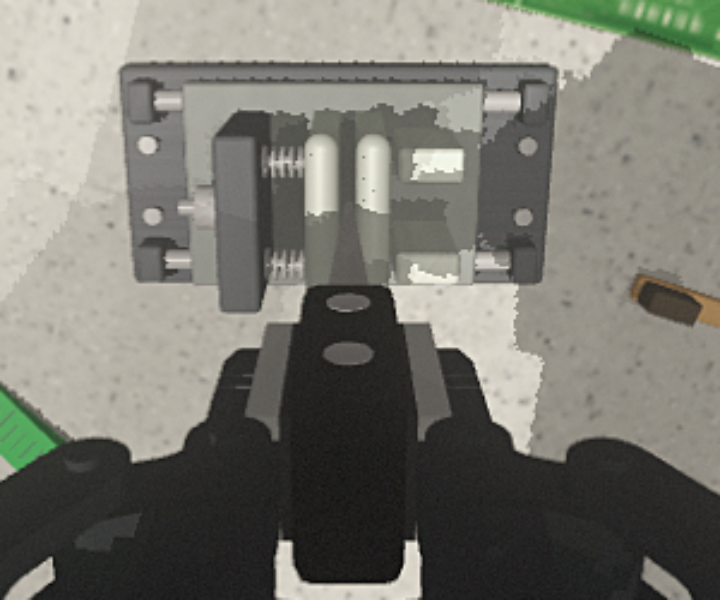

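The blade (348) is centred over the gap (346) and square to the plates, with no contact yet. The baseline Fz is −0.8 N, so I'll feel downwards from here.

>>> carry_out:
  rows:
    - [[0, 0, 0.004, 0], [0, 0, 0.008, 0], [0, 0, 0.011, 0], [0, 0, 0.013, 0], [0, 0, 0.014, 0], [0, 0, 0.014, 0], [0, 0, 0.014, 0]]

```text
clock: 11.87
position: [0.5619, -0.1566, 0.1691]
tool_rot: [-3.142, 0.0, 0.314]
force: [-0.2, -0.3, 0.3]
grip_width: 0.0178
finger_force: 58.9
```

>>> carry_out:
  rows:
    - [[0, 0, 0.001, 0], [0, 0, 0.002, 0], [0, 0, 0.003, 0], [0, 0, 0.004, 0], [0, 0, 0.004, 0], [0, 0, 0.004, 0]]

```text
clock: 12.37
position: [0.5619, -0.1566, 0.165]
tool_rot: [-3.142, 0.0, 0.314]
force: [0.4, -0.1, -0.8]
grip_width: 0.0177
finger_force: 58.9
```

```bash
python3 f.py
```

```text
12.6667 F [ 0.17 -0.04 -1.05] [0.52 0.45 0.55] M [-0.01 -0.01  0.01] pos mm [ 561.91 -156.63  165.14] [ 3.14 -0.    0.31]
```

>>> carry_out:
  rows:
    - [[0, 0, 0.001, 0], [0, 0, 0.002, 0], [0, 0, 0.003, 0], [0, 0, 0.004, 0], [0, 0, 0.004, 0], [0, 0, 0.004, 0]]

```text
clock: 13.17
position: [0.5618, -0.1566, 0.161]
tool_rot: [-3.141, 0.0, 0.314]
force: [-0.8, 0.3, -1.2]
grip_width: 0.0175
finger_force: 58.9
```

>>> carry_out:
  rows:
    - [[0, 0, 0.001, 0], [0, 0, 0.002, 0], [0, 0, 0.003, 0], [0, 0, 0.003, 0], [0, 0, 0.003, 0]]

```text
clock: 13.58
position: [0.5619, -0.1566, 0.158]
tool_rot: [-3.142, 0.0, 0.314]
force: [0.4, 0.4, -1.0]
grip_width: 0.0176
finger_force: 58.9
```

```bash
python3 f.py
```

```text
13.8833 F [-0.21  0.6  -1.19] [0.36 0.27 0.56] M [0.09 0.07 0.  ] pos mm [ 561.86 -156.63  158.09] [-3.14 -0.    0.31]
```

>>> carry_out:
  rows:
    - [[0, 0, 0.001, 0], [0, 0, 0.002, 0], [0, 0, 0.003, 0], [0, 0, 0.003, 0], [0, 0, 0.003, 0]]

```text
clock: 14.3
position: [0.5619, -0.1566, 0.155]
tool_rot: [-3.142, -0.0, 0.314]
force: [1.3, 0.1, -2.7]
grip_width: 0.0173
finger_force: 58.8
```

```bash
python3 f.py
```

```text
14.6 F [ 0.96 -0.07 -2.86] [0.33 0.63 0.45] M [-0.01 -0.27 -0.  ] pos mm [ 561.9  -156.65  155.02] [-3.14  0.    0.31]
```

>>> carry_out:
  rows:
    - [[0, 0, 0.001, 0], [0, 0, 0.002, 0], [0, 0, 0.002, 0], [0, 0, 0.002, 0]]

```text
clock: 14.93
position: [0.562, -0.1566, 0.1531]
tool_rot: [3.142, -0.0, 0.314]
force: [1.6, -0.3, 0.4]
grip_width: 0.0177
finger_force: 59.2
```

```bash
python3 f.py w6
```

```text
15.2333 F [0.75 0.04 0.58] [0.73 0.6  0.36] M [ 0.01 -0.22 -0.02] pos mm [ 561.95 -156.64  153.12] [ 3.14 -0.    0.31]
```

View pics/w6.png

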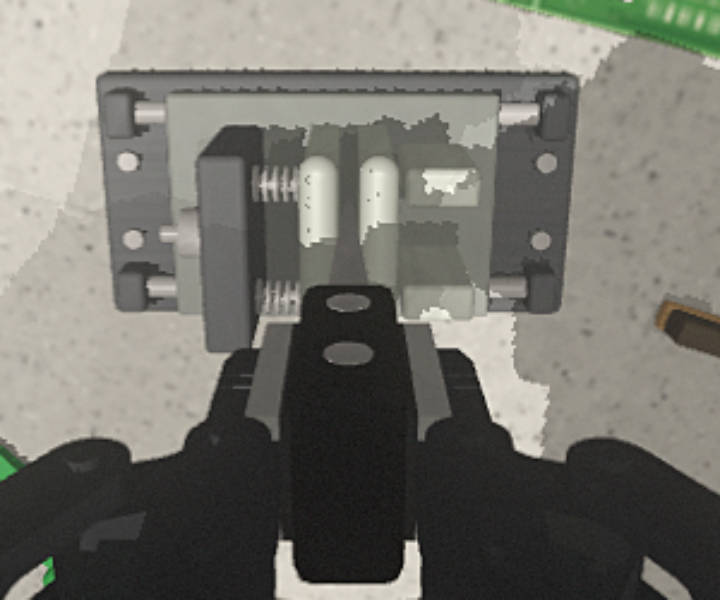

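The blade sits straight in the gap at (348,250), parallel to the plates. Drag is just starting, with Fz about 1.6 N above baseline. I'll continue in small steps.

>>> carry_out:
  rows:
    - [[0, 0, 0.0005, 0], [0, 0, 0.001, 0], [0, 0, 0.0015, 0], [0, 0, 0.0015, 0], [0, 0, 0.0015, 0]]

```text
clock: 15.65
position: [0.5619, -0.1566, 0.1516]
tool_rot: [3.142, -0.0, 0.314]
force: [0.5, 0.3, 3.1]
grip_width: 0.0175
finger_force: 59.5
```

```bash
python3 f.py
```

```text
15.95 F [0.51 0.15 3.35] [0.53 0.63 0.44] M [-0.01 -0.15 -0.04] pos mm [ 561.93 -156.65  151.62] [ 3.14 -0.    0.31]
```

>>> carry_out:
  rows:
    - [[0, 0, 0.0005, 0], [0, 0, 0.001, 0], [0, 0, 0.001, 0], [0, 0, 0.001, 0], [0, 0, 0.001, 0]]

```text
clock: 16.37
position: [0.5619, -0.1566, 0.1506]
tool_rot: [3.142, -0.0, 0.314]
force: [0.6, -0.6, 3.3]
grip_width: 0.017
finger_force: 59.6
```

```bash
python3 f.py
```

```text
16.6667 F [0.62 0.07 3.74] [0.66 0.44 0.33] M [-0.04 -0.17 -0.03] pos mm [ 561.91 -156.64  150.59] [-3.14  0.    0.31]
```

```bash
python3 -c "
from workcell import bot
s=bot.observe();print(s['force'],s['grip_width'],bot.job_done())"
```

```text
the job is handed in; nothing more can be done
[0.70000747 0.25473507 3.95228291] 0.01728064986391723 None
```

I took the tapered gauge from the stand, lowered it upright and square into the clamp gap, and handed the job in still holding it snug at about 5 N of drag after about 17 s; the straight gauge was left in the stand.

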